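# Swap a flip-in filter behind a closed beam shutter

## Task

Change the filter in the beam line on the rail, touching things only lightly with the fingertips. First press down the thumb lever of the shutter (the mount with the solid disc) so that the disc swings up and blocks the beam; next tip the round filter, which is standing in the beam, back out; then press down the thumb lever of the square filter so that it stands up in the beam; and last tip the shutter disc back out to open the beam again. Each blade must go right over to its stop, neither filter may be moved while the shutter is open, and nothing is to be gripped, lifted, pressed hard or shifted out of place.

Things in the scene. Friction and masses are not known exactly. Their poses are not given: they have to be found in the camera images.
- rail: Low black rail, 46 x 330 x 15 mm, fixed to the table; the three flip mounts stand on it. Origin at the middle of its underside; y along the rail, from the iris end to the absorber end.
- shutter_mount: Fixed flip mount of the shutter on the rail: black carrier 56 x 40 mm, 27 mm high, post, hinge 110 mm above the table. Origin on the table under the hinge; z up, y along the beam and hinge pin, x square to the beam: the blade folds back towards +x, the thumb lever points to -x. The three mounts stand 96 to 104 mm apart, in any order.
- round_filter_mount: Fixed flip mount of the round filter on the rail: black carrier 56 x 40 mm, 27 mm high, post, hinge 110 mm above the table. Origin on the table under the hinge; z up, y along the beam and hinge pin, x square to the beam: the blade folds back towards +x, the thumb lever points to -x. The three mounts stand 96 to 104 mm apart, in any order.
- square_filter_mount: Fixed flip mount of the square filter on the rail: black carrier 56 x 40 mm, 27 mm high, post, hinge 110 mm above the table. Origin on the table under the hinge; z up, y along the beam and hinge pin, x square to the beam: the blade folds back towards +x, the thumb lever points to -x. The three mounts stand 96 to 104 mm apart, in any order.
- shutter (a joint): Hinged lever: at one end a blade (a solid black disc, 42 mm across and 4 mm thick, no glass), at the other a bare-aluminium thumb pad. 0 = blade folded back out of the beam, 1.05 = blade upright in the beam, each on a stop. A steel weight on the lever holds it at either; pushed past the middle (0.53) it drops over by itself. Under 1 N moves it. Starts at 0 (open).
- round_filter (a joint): Hinged lever: at one end a blade (a round black ring, 36 mm across and 8 mm thick, with a clear glass in it), at the other a bare-aluminium thumb pad. 0 = blade folded back out of the beam, 1.05 = blade upright in the beam, each on a stop. A steel weight on the lever holds it at either; pushed past the middle (0.53) it drops over by itself. Under 1 N moves it. Starts at 1.05.
- square_filter (a joint): Hinged lever: at one end a blade (a square black frame, 36 x 36 mm and 8 mm thick, with a clear glass in it), at the other a bare-aluminium thumb pad. 0 = blade folded back out of the beam, 1.05 = blade upright in the beam, each on a stop. A steel weight on the lever holds it at either; pushed past the middle (0.53) it drops over by itself. Under 1 N moves it. Starts at 0.
- shutter_pad (a point): Middle of the upper face of the shutter lever's thumb pad (24 mm wide, 32 mm long, sprung: gives 7 mm at 7 N). Blade folded back: x -61 mm in the mount's frame, 60 mm above the hinge; blade up: x -82 mm, 23 mm below the hinge. Pressing straight down at x -73 mm raises the blade; it drops over when the pad gets to about 22 mm above the hinge.
- round_filter_pad (a point): Middle of the upper face of the round filter lever's thumb pad (24 mm wide, 32 mm long, sprung: gives 7 mm at 7 N). Blade folded back: x -61 mm in the mount's frame, 60 mm above the hinge; blade up: x -82 mm, 23 mm below the hinge. Pressing straight down at x -73 mm raises the blade; it drops over when the pad gets to about 22 mm above the hinge.
- square_filter_pad (a point): Middle of the upper face of the square filter lever's thumb pad (24 mm wide, 32 mm long, sprung: gives 7 mm at 7 N). Blade folded back: x -61 mm in the mount's frame, 60 mm above the hinge; blade up: x -82 mm, 23 mm below the hinge. Pressing straight down at x -73 mm raises the blade; it drops over when the pad gets to about 22 mm above the hinge.
- shutter_center (a point): Centre of the shutter blade, 53 mm from the hinge: straight above it (163 mm above the table) when up; at x +46 mm, 26 mm above the hinge, when folded back. Pushing the upright blade's edge about 40 mm towards +x tips it back; from there it drops over by itself, and the thumb pad comes up on the -x side, in the way of a finger drawn back: leave straight up.
- round_filter_center (a point): Centre of the round filter blade, 53 mm from the hinge: straight above it (163 mm above the table) when up; at x +46 mm, 26 mm above the hinge, when folded back. Pushing the upright blade's edge about 40 mm towards +x tips it back; from there it drops over by itself, and the thumb pad comes up on the -x side, in the way of a finger drawn back: leave straight up.
- square_filter_center (a point): Centre of the square filter blade, 53 mm from the hinge: straight above it (163 mm above the table) when up; at x +46 mm, 26 mm above the hinge, when folded back. Pushing the upright blade's edge about 40 mm towards +x tips it back; from there it drops over by itself, and the thumb pad comes up on the -x side, in the way of a finger drawn back: leave straight up.
- iris: Bystander: black iris on a post, 46 x 63 x 183 mm, loose on the table at the right-hand end of the row, where the beam comes in. Origin at the middle of its foot.
- detector: Bystander: round black absorber head 103 mm across on a post, 214 mm high, loose on the table at the left-hand end of the row, facing the iris. Origin at the middle of its foot.
- vial: Bystander: small glass vial with a white cap, 27 mm across, 52 mm high, loose, in front of the row, to the left. Origin under its middle.
- clear_case: Bystander: closed clear plastic optics case, 48 x 70 x 26 mm, loose, beyond the iris, to the right. Origin under its middle.
- post: Bystander: short steel post on a 31 mm flange, 62 mm high, loose, behind the row. Origin under its middle.

How it is judged:
By the outcome, as a careful person would: the job done as asked, in the order asked, and still so for the second after the job is handed in, with the robot touching nothing.
It also fails if it takes over 58 s, if anything falls off the work surface, if the arm or the gripper's body presses on something with over 40 N, if the wrist force passes 120 N, or if a joint passes its speed limit or range.

## Robot

A 6-joint arm with a two-finger parallel gripper is mounted at the origin on a cart in front of the work surface, level with it; the furniture and walls round the work are solid. World frame = base frame: x ahead of the robot, y to its left, z up, the work surface at z = 0. Lengths are in mm, angles in rad, forces in N, time in s.
With the tool pointing down it reaches from about 300 to 775 mm from the base axis. Payload 14.6 kg.
Tool frame: the origin (TCP) lies at the centre of the arm's flange, where the gripper is bolted on; the fingertips stand 173 mm ahead of it and the grasp point (between the pads) lies 155 mm ahead of it; z points along the fingers, y is the line along which they close (so a half turn about z gives the same grasp; the last joint's range is limited). The gripper opens to 85 mm and grips with 20 to 120 N. Pads are 22 mm wide; open, the fingers measure 114 mm over their backs; the gripper's body (76 mm by 85 mm) begins 54 mm behind the grasp point. The pads swing forward as they close: fully open they stand 13 mm farther back than shut.
Start: joints at [-1.234, 0.3, 1.521, -0, 1.321, -0.067], TCP at [216.096, -505.76, 404.681] pointing down, gripper open.
Joint ranges: [-3.03, 3.03], [-0.79, 2.21], [0.23, 2.52], [-1.04, 4.18], [0, 3.07], [-2.55, 2.55]. Speed limits (rad/s): [2.22, 2.22, 2.57, 3.14, 3.14, 3.14].

## Interface

Orientations are given as a unit quaternion [w, x, y, z].
In Python, from rig import bot, eyes gives the robot as it stands. Calls block until the motion is done:
- bot.move_to(position, orientation): joint-space move of the TCP to a pose.
- bot.servo_line(position, attitude=None, speed=150, until_force=None): straight line of the TCP; attitude=None keeps the orientation; speed is the mean speed in mm/s. With until_force (N) it stops when the force on the tool has changed by that much, and returns True; else False.
- bot.move_joints(angles): joint-space move.
- bot.move_gripper(opening, grip_force=None): finger opening in mm; grip_force is the grip in N (None keeps the last); returns when the fingers have stopped.
- bot.dwell(seconds).
- bot.ik(position, orientation): joint angles nearest the present ones, or None.
- eyes.read_camera(name): name is "side" or "top" or "wrist"; returns a dict with "image" (400x640x3 uint8, blue, green, red), "depth" (400x640 float32, mm along the optical axis (not along the pixel's ray), 0 where there is no reading), "fovy" (degrees; the focal length in pixels is half the picture's height over the tangent of half this angle, whatever the lens; pixels are square), "cx", "cy" (the principal point, pixels), "k1" (the pictures are not rectified: a ray, as slopes to the right and down, at radius r is drawn at 1 + k1 r^2 times it, then the intrinsics apply), "eye" and "attitude" of the camera in the world; the wrist camera has in their place "mount" (4x4, takes a point from camera to tool coordinates, whose origin is the TCP and whose axes are the flange's). Camera axes: x right, y down, z forward; pixel columns grow to the right and rows downward; lengths in mm; the calibration is good to about 2 mm. A picture is of the moment at which its call begins: read the wrist's pose just before it.
A pose or a line that the arm cannot do raises bot.MotionError and nothing moves.
- bot.finish_job(): hands the job in; it is judged then, once.
Trained networks look in the newest picture that a camera, given by its name, has taken for a name from the list of things; names that differ only in an ending like _2 or _b are one class to them, and where a whole thing is asked for, a point or a joint stands for the part that bears it (a point fixed in the world has none). Each returns a list of dicts, best first, with "p" (0 to 1); they miss things now and then, are a little off and sometimes report something else, mostly with a low value. They report only what shows in the picture. A call takes as long as a camera call.
- eyes.look_for(camera, target): "pixel" ([row, column] in pixels, amid what is visible of it).
- eyes.trace(camera, target): "pixels" (400x640 bool, what is visible of it) and "pixel" ([row, column] in pixels, amid what is visible of it).
Readings, each from a call of its own:
- bot.read_clock(): time.
- bot.read_joint_positions(): joint angles.
- bot.read_qvel(): joint speeds.
- bot.read_effort(): joint torques, N m.
- bot.read_ee_pos(): TCP position.
- bot.read_tool_rot(): TCP orientation.
- bot.read_ft_force(): force on the tool from outside, world axes, zero at the start.
- bot.read_moment(): the same for the moment, N m.
- bot.read_grip_width(): finger opening in mm.
- bot.read_grip_force(): force on a finger pad.
Only numpy, scipy, OpenCV 4.12 (cv2) and the standard library are available. Lean on these libraries where they do the work, as an engineer would, in place of code of your own. Each camera call takes 0.05 s, during which the arm holds its last target. There are 200 camera calls.

## Working session

There is one attempt and no reset: what is moved stays moved. The work goes in short steps, each a Python script; the robot and the scene stay as the last script left them, time stands still between calls to the robot, and variables do not carry over. Pictures are saved under pics/ and viewed, at most 10 in all, crops included, and the job is handed in when it is done.

```bash
ls; mkdir -p pics; cat > h.py <<'E'
import numpy as np, cv2
from scipy.spatial.transform import Rotation as R
from rig import bot, eyes
def rot(q): return R.from_quat([q[1],q[2],q[3],q[0]]).as_matrix()
def cloud(c):
    im=c["image"];h,w=im.shape[:2];f=h/2/np.tan(np.radians(c["fovy"])/2)
    v,u=np.mgrid[:h,:w].astype(float)
    K=np.array([[f,0,c["cx"]],[0,f,c["cy"]],[0,0,1]])
    p=cv2.undistortPoints(np.stack([u.ravel(),v.ravel()],1)[:,None],K,np.array([c["k1"],0,0,0.]))[:,0]
    d=c["depth"].ravel()
    P=np.c_[p*d[:,None],d]
    W=P@rot(c["eye_R"]).T+c["eye"] if "eye_R" in c else P@np.asarray(rot(c["attitude"]) if np.size(c["attitude"])==4 else c["attitude"]).T+np.asarray(c["eye"])
    W[d==0]=np.nan
    return W.reshape(h,w,3)
E
python3 - <<'E'
from h import *
for n in("top","side"):
    c=eyes.read_camera(n);cv2.imwrite(f"pics/{n}1.png",c["image"]);W=cloud(c)
    print(n,c["eye"],c["attitude"],c["fovy"],c["k1"])
    for t in["shutter","round_filter","square_filter","shutter_mount","round_filter_mount","square_filter_mount","rail","shutter_pad","round_filter_pad","square_filter_pad","iris","detector","vial","clear_case","post"]:
        for r in eyes.trace(n,t)[:2]:
            m=r["pixels"];Q=W[m];Q=Q[~np.isnan(Q[:,0])]
            print(t,round(r["p"],2),np.round(r["pixel"]),m.sum(),np.round(np.median(Q,0)) if len(Q) else None, np.round(np.percentile(Q,[3,97],axis=0)).tolist() if len(Q) else None)
print(bot.read_clock(),bot.read_tool_rot())
E
```

```text
pics
rig.py
top [ 493.68242467  -10.71073618 1248.50592882] [ 0.03895265 -0.7030376   0.70861562 -0.04565887] 55.38192124453873 -0.0460335596221057
shutter 0.47 [212. 292.] 259 [586.  75. 142.] [[547.0, 19.0, -1.0], [640.0, 117.0, 178.0]]
shutter 0.26 [200. 265.] 451 [633. 149.  71.] [[581.0, 120.0, -1.0], [672.0, 214.0, 179.0]]
round_filter 0.6 [225. 327.] 144 [552. -30. 149.] [[505.0, -69.0, 111.0], [592.0, 19.0, 178.0]]
round_filter 0.53 [197. 264.] 193 [631. 162. 101.] [[578.0, 138.0, 15.0], [657.0, 214.0, 181.0]]
square_filter 0.66 [225. 328.] 247 [553. -30. 146.] [[503.0, -75.0, 12.0], [598.0, 20.0, 178.0]]
shutter_mount 0.59 [214. 298.] 439 [593.  62. 120.] [[548.0, 25.0, -0.0], [636.0, 117.0, 177.0]]
round_filter_mount 0.66 [200. 268.] 439 [633. 149.  82.] [[580.0, 120.0, -0.0], [672.0, 215.0, 179.0]]
round_filter_mount 0.22 [227. 328.] 377 [550. -30. 122.] [[505.0, -66.0, 0.0], [591.0, 19.0, 177.0]]
square_filter_mount 0.95 [226. 330.] 350 [555. -33. 128.] [[507.0, -79.0, 4.0], [602.0, 17.0, 176.0]]
rail 0.66 [215. 304.] 837 [594.  34.  14.] [[526.0, -90.0, -0.0], [678.0, 20
[... 2366 characters left out ...]
.98 [177. 369.] 616 [ 514. -126.  125.] [[491.0, -150.0, 2.0], [535.0, -107.0, 174.0]]
detector 0.65 [248. 291.] 3098 [697. 268. 147.] [[660.0, 235.0, 6.0], [735.0, 297.0, 211.0]]
detector 0.37 [203. 332.] 334 [618.  48. 137.] [[549.0, 16.0, 107.0], [645.0, 117.0, 175.0]]
vial 0.61 [296. 415.] 349 [461. 260.  31.] [[448.0, 245.0, 4.0], [472.0, 264.0, 53.0]]
clear_case 0.54 [191. 333.] 160 [ 598. -282.   22.] [[568.0, -324.0, 4.0], [623.0, -263.0, 26.0]]
post 0.67 [238. 257.] 175 [787. -21.  17.] [[776.0, -34.0, -2.0], [799.0, -11.0, 59.0]]
post 0.26 [201. 329.] 254 [623.  47. 136.] [[551.0, 16.0, 112.0], [648.0, 117.0, 168.0]]
1.6 [1.06998347e-05 9.79689475e-01 2.00520654e-01 3.86853657e-06]
```

```bash
python3 - <<'E'
import cv2,numpy as np
a=cv2.imread("pics/top1.png")[130:270,210:400];b=cv2.imread("pics/side1.png")[150:310,250:440]
cv2.imwrite("pics/ab.png",np.vstack([cv2.resize(x,(700,290),interpolation=cv2.INTER_CUBIC) for x in (a,b)]))
E
```

```text
(no output)
```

View pics/ab.png

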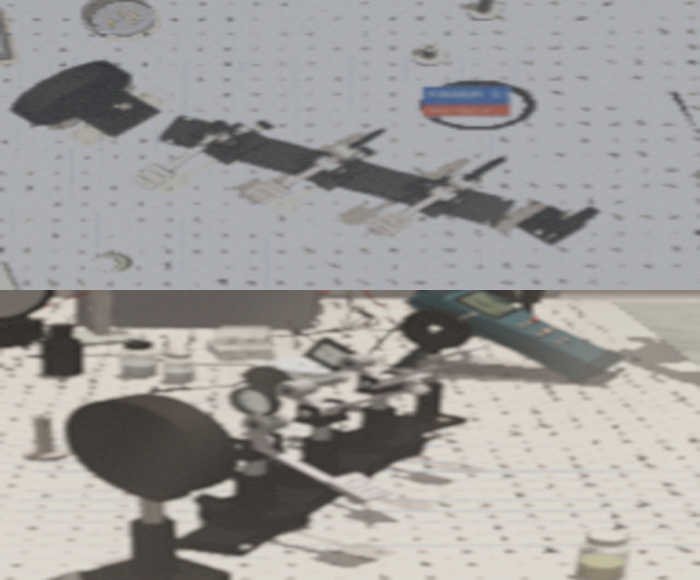

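```bash
python3 - <<'E'
from h import *
C=[]
for n in("top","side"):
    W=cloud(eyes.read_camera(n)).reshape(-1,3);C.append(W[~np.isnan(W[:,0])])
# rail direction from the top view, iterated along a guess
t=np.radians(65);o=np.array([614,75.])
for n,W in zip(("top","side"),C):
    for k in range(4):
        y=np.array([np.cos(t),np.sin(t)]);x=np.array([y[1],-y[0]])
        q=(W[:,:2]-o);u=q@x;v=q@y
        m=(abs(u)<32)&(abs(v)<150)&(W[:,2]>9)&(W[:,2]<20)
        e,ev=np.linalg.eigh(np.cov(q[m].T));d=ev[:,1]*np.sign(ev[1,1]);t=np.arctan2(d[1],d[0])
    print(n,"rail deg",np.degrees(t),m.sum(),"u range",np.percentile(u[m],[2,50,98]).round(1))
    for name,vc in(("square",-102),("shutter",0),("round",100)):
        for lab,u0,u1,z0,z1 in(("padup",-90,-40,150,190),("paddown",-105,-60,75,105),("bladeup",-35,35,140,190),("bladefold",15,75,115,165),("carrier",-32,32,23,31),("post",-15,15,35,90)):
            m=(u>u0)&(u<u1)&(abs(v-vc)<35)&(W[:,2]>z0)&(W[:,2]<z1)
            if m.sum()>4: print(name,lab,m.sum(),"u",np.percentile(u[m],[5,50,95]).round(),"v",np.percentile(v[m],[5,50,95]).round(),"z",np.percentile(W[m,2],[5,50,95]).round())
E
```

```text
top rail deg 64.80054381781612 502 u range [-21.   -4.1  18.4]
square padup 87 u [-76. -62. -49.] v [-113. -102.  -92.] z [160. 171. 178.]
square bladeup 31 u [10. 20. 32.] v [-136. -133. -125.] z [140. 143. 152.]
square bladefold 29 u [16. 23. 35.] v [-137. -132. -125.] z [138. 144. 154.]
square carrier 63 u [-29. -18.  24.] v [-134. -117. -101.] z [23. 26. 30.]
shutter padup 91 u [-76. -63. -49.] v [-11.   1.  11.] z [160. 170. 180.]
shutter bladeup 32 u [10. 19. 29.] v [-35. -29. -21.] z [141. 143. 154.]
shutter bladefold 29 u [16. 23. 31.] v [-35. -30. -21.] z [138. 143. 157.]
shutter carrier 66 u [-29. -18.  14.] v [-34. -22.   2.] z [23. 27. 30.]
shutter post 5 u [-13.  -6.  10.] v [-34. -32. -20.] z [39. 57. 66.]
round paddown 79 u [-92. -78. -64.] v [ 94. 104. 117.] z [81. 87. 94.]
round bladeup 75 u [-20.  -8.  10.] v [70. 77. 84.] z [145. 163. 182.]
round carrier 80 u [-30. -18.  24.] v [66. 78. 92.] z [24. 27. 30.]
round post 16 u [-14.  -5.  12.] v [66. 70. 74.] z [39. 60. 69.]
side rail deg 63.363636626791 670 u range [-30.1  -7.7  21. ]
square padup 78 u [-74. -67. -49.
[... 290 characters left out ...]
[-12.  -4.   7.] v [-124. -114. -109.] z [37. 59. 77.]
shutter padup 86 u [-77. -70. -52.] v [ 1.  7. 14.] z [155. 164. 177.]
shutter bladeup 40 u [12. 25. 33.] v [-31. -27. -17.] z [140. 143. 153.]
shutter bladefold 138 u [17. 32. 47.] v [-34. -30. -16.] z [123. 139. 153.]
shutter carrier 93 u [-27. -13.  26.] v [-30. -13.  -0.] z [24. 26. 28.]
shutter post 197 u [-14.  -6.   7.] v [-21. -12.  -6.] z [38. 61. 84.]
round paddown 161 u [-96. -83. -69.] v [ 96. 106. 118.] z [78. 85. 92.]
round bladeup 254 u [-22. -10.   8.] v [77. 82. 92.] z [142. 158. 178.]
round carrier 189 u [-30. -13.  22.] v [ 69.  89. 103.] z [24. 25. 28.]
round post 183 u [-14.  -8.   3.] v [80. 89. 93.] z [38. 63. 84.]
```

```bash
python3 - <<'E'
from h import *
t=np.radians(65)
# tool y along mount y; down-pointing
y=np.array([np.cos(t),np.sin(t),0]);z=np.array([0,0,-1.]);
for s in(1,-1):
    Y=s*y;X=np.cross(Y,z);q=R.from_matrix(np.c_[X,Y,z]).as_quat();q=[q[3],*q[:3]]
    for p in([540,100,470],[530,60,470]): print(s,p,bot.ik(p,q))
print(eyes.read_camera("wrist")["mount"],bot.read_clock())
E
```

```text
1 [540, 100, 470] [ 1.16416715e-01  2.56747133e-01  1.42476830e+00 -4.44089210e-16
  1.46007722e+00 -1.01804730e+00]
1 [530, 60, 470] [ 4.40553500e-02  2.20193060e-01  1.46964915e+00 -4.44089210e-16
  1.45175044e+00 -1.09040866e+00]
-1 [540, 100, 470] [ 1.16416715e-01  2.56747133e-01  1.42476830e+00 -4.44089210e-16
  1.46007722e+00  2.12354536e+00]
-1 [530, 60, 470] [ 4.40553500e-02  2.20193060e-01  1.46964915e+00 -4.44089210e-16
  1.45175044e+00  2.05118399e+00]
[[-7.10407122e-04 -9.50116981e-01 -3.11892958e-01  7.96055207e+01]
 [ 9.99999632e-01 -8.24854406e-04  2.35020752e-04  4.56660131e-01]
 [-4.80563488e-04 -3.11892676e-01  9.50117218e-01  3.17181115e+01]
 [ 0.00000000e+00  0.00000000e+00  0.00000000e+00  1.00000000e+00]] 1.75
```

```bash
cat >> h.py <<'E'
def down(deg):
    t=np.radians(deg);Y=np.array([np.cos(t),np.sin(t),0]);z=np.array([0,0,-1.])
    q=R.from_matrix(np.c_[np.cross(Y,z),Y,z]).as_quat();return [q[3],*q[:3]]
def wrist():
    p=np.array(bot.read_ee_pos());A=rot(bot.read_tool_rot());c=eyes.read_camera("wrist")
    M=np.asarray(c["mount"]);c["attitude"]=A@M[:3,:3];c["eye"]=A@M[:3,3]+p;return c
E
python3 - <<'E'
from h import *
bot.move_to([585,65,460],down(65));bot.move_gripper(0)
c=wrist();W=cloud(c);np.save("w1.npy",W);cv2.imwrite("pics/w1.png",c["image"])
for t in["shutter","round_filter","square_filter","shutter_pad","round_filter_pad","square_filter_pad","shutter_mount","round_filter_mount","square_filter_mount"]:
    for r in eyes.trace("wrist",t)[:2]:
        Q=W[r["pixels"]];Q=Q[~np.isnan(Q[:,0])]
        print(t,round(r["p"],2),np.round(r["pixel"]),np.round(np.median(Q,0)))
print(bot.read_clock(),bot.read_ft_force(),bot.read_grip_width())
E
```

```text
shutter 0.76 [168. 335.] [584.  78. 144.]
round_filter 0.97 [188. 431.] [632. 155. 136.]
round_filter 0.55 [165. 335.] [578.  82. 151.]
square_filter 0.88 [187. 225.] [552. -28. 148.]
shutter_pad 0.63 [143. 352.] [558. 101. 171.]
shutter_pad 0.53 [115. 440.] [586. 204.  87.]
round_filter_pad 0.74 [117. 440.] [587. 204.  87.]
square_filter_pad 0.67 [146. 228.] [515.   9. 171.]
square_filter_pad 0.43 [201. 561.] [688. 249. 176.]
shutter_mount 0.68 [174. 326.] [592.  64. 128.]
round_filter_mount 0.74 [179. 422.] [634. 150.  89.]
round_filter_mount 0.74 [172. 327.] [591.  65. 128.]
square_filter_mount 0.61 [179. 228.] [554. -27. 124.]
5.4417 [-0.09062805  0.16484395  0.43922906] -0.4409086897455176
```

View pics/w1.png

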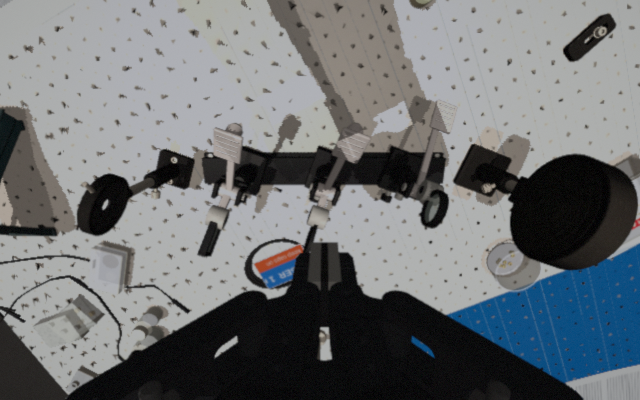

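```bash
python3 - <<'E'
from h import *
from scipy.interpolate import griddata
W=np.load("w1.npy")
I=cv2.imread("pics/w1.png")
P=W.reshape(-1,3);col=I.reshape(-1,3)
t=np.radians(65);y=np.array([np.cos(t),np.sin(t)]);x=np.array([y[1],-y[0]])
u=(P[:,:2]-[614,75])@x;v=(P[:,:2]-[614,75])@y
ok=~np.isnan(u)&(abs(u)<110)&(v>-190)&(v<200)&(P[:,2]<230)
# ortho maps: colour & height, 2px/mm, v right, u up->down
im=np.zeros((220*2,390*2,3),np.uint8)
o=np.argsort(P[:,2]);o=o[ok[o]]
for i in o:
    h=P[i,2]; c=cv2.applyColorMap(np.uint8([[np.clip(h*1.2,0,255)]]),cv2.COLORMAP_JET)[0,0]
    cv2.circle(im,(int((v[i]+190)*2),int((110-u[i])*2)),2,tuple(int(k) for k in (c if h>5 else c//3)),-1)
for k in range(0,390,50): cv2.putText(im,str(k-190),(k*2,10),0,.35,(255,255,255))
for k in range(0,220,50): cv2.putText(im,str(110-k),(0,k*2+10),0,.35,(255,255,255))
cv2.imwrite("pics/map.png",im)
E
```

```text
(no output)
```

View pics/map.png

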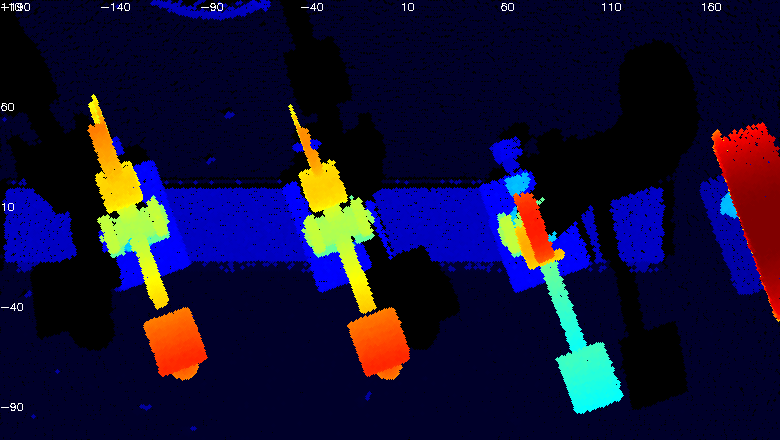

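```bash
cat >> h.py <<'E'
def fit():
    P=np.load("w1.npy").reshape(-1,3);P=P[~np.isnan(P[:,0])];out={}
    for n,pad,up in(("square",(515,9),0),("shutter",(558,101),0),("round",(587,204),1)):
        a=np.radians(-44.7);pc=np.array(pad,float)
        for k in range(6):
            x=np.array([np.cos(a),np.sin(a)]);y=np.array([-x[1],x[0]])
            q=P[:,:2]-pc;u=q@x;v=q@y;z=P[:,2]
            m=(abs(u)<21)&(abs(v)<16)&((z>76)&(z<96) if up else (z>153)&(z<188))
            du=(np.percentile(u[m],1)+np.percentile(u[m],99))/2;dv=(np.percentile(v[m],1)+np.percentile(v[m],99))/2
            ext=(np.ptp(u[m]),np.ptp(v[m]));zc=np.median(z[m])
            pc=pc+du*x+dv*y
            b=((u>60)&(u<106)&(abs(v)<15)&(z>140)) if up else ((u>92)&(u<135)&(abs(v)<10)&(z>112))
            B=P[b,:2]-pc;bv=(np.percentile(B@y,2)+np.percentile(B@y,98))/2;a+=np.arctan2(bv,np.mean(B@x))
        x=np.array([np.cos(a),np.sin(a)]);h=pc+(82 if up else 61)*x
        out[n]=(h,np.degrees(a)+90,np.round(ext),zc,b.sum())
    return out
E
python3 - <<'E'
from h import *
f=fit();k={n:v for n,v in f.items()}
for n in k: print(n,k[n])
print(k["shutter"][0]-k["square"][0],np.linalg.norm(k["shutter"][0]-k["square"][0]),np.linalg.norm(k["round"][0]-k["shutter"][0]))
E
```

```text
square (array([557.62267748, -32.84260602]), np.float64(45.7627143414942), array([33., 24.]), np.float64(169.13646093330988), np.int64(438))
shutter (array([600.14634416,  58.9299024 ]), np.float64(44.7705740627505), array([33., 24.]), np.float64(169.57017555314167), np.int64(222))
round (array([646.02068882, 139.63986807]), np.float64(42.8401244810074), array([41., 25.]), np.float64(86.20739942232484), np.int64(970))
[42.52366669 91.77250842] 101.1457143459303 92.83616781789691
```

```bash
cat >> h.py <<'E'
YAW=45.0
H={"square":np.array([557.6,-32.8]),"shutter":np.array([600.1,58.9]),"round":np.array([643.,147.])}
def at(n,x,z,dy=0):
    a=np.radians(YAW-90);ex=np.array([np.cos(a),np.sin(a)]);p=H[n]+x*ex+dy*np.array([-ex[1],ex[0]])
    return [*p,z+173]
def press(n):
    bot.move_to(at(n,-73,235),down(YAW))
    bot.servo_line(at(n,-73,178),speed=120)
    r=bot.servo_line(at(n,-73,120),speed=40,until_force=5)
    print(n,"force stop",r,np.round(bot.read_ee_pos(),1)-[0,0,173],np.round(bot.read_ft_force(),2));return r
def shot(name):
    c=wrist();cv2.imwrite(f"pics/{name}.png",c["image"][60:320,150:550]);return cloud(c)
E
python3 - <<'E'
from h import *
r=press("shutter");bot.dwell(.5)
print(bot.read_ft_force())
bot.servo_line(at("shutter",-73,290),speed=200)
c=eyes.read_camera("side");cv2.imwrite("pics/s2.png",cv2.resize(c["image"][150:310,250:440],(760,600)))
print(bot.read_clock())
E
```

```text
shutter force stop False [548.5 110.5 120.2] [0.36 0.1  0.45]
[0.74773787 0.00745445 0.12227795]
9.7083
```

View pics/s2.png

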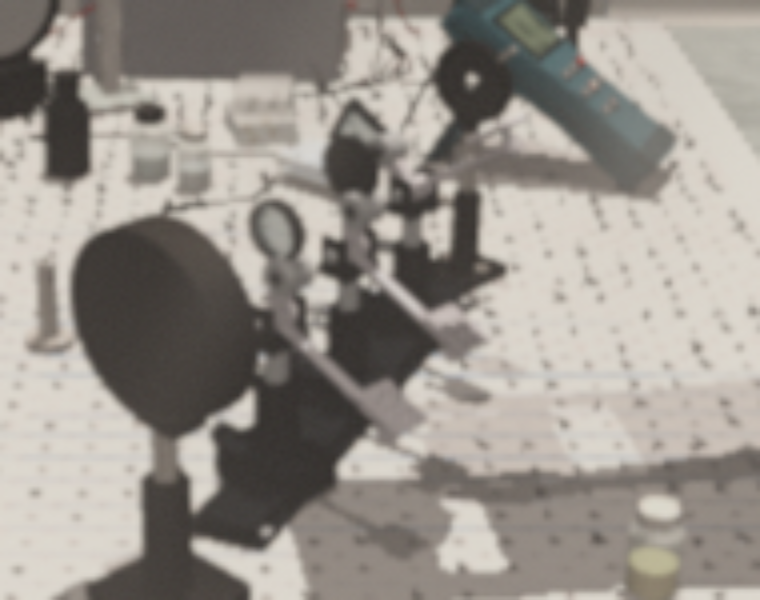

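```bash
cat >> h.py <<'E'
def tip(n):
    bot.move_to(at(n,-50,270),down(YAW))
    if bot.servo_line(at(n,-50,158),speed=120,until_force=6): print("contact on descent!",bot.read_ee_pos());return
    r=bot.servo_line(at(n,12,158),speed=45,until_force=6)
    print(n,"force stop",r,np.round(bot.read_ee_pos(),1)-[0,0,173],np.round(bot.read_ft_force(),2))
    if not r: bot.dwell(.2);bot.servo_line(at(n,12,290),speed=200)
E
python3 - <<'E'
from h import *
tip("round")
c=eyes.read_camera("side");cv2.imwrite("pics/s3.png",cv2.resize(c["image"][150:310,250:440],(760,600)))
print(bot.read_clock())
E
```

```text
round force stop False [651.4 138.7 158.1] [-0.3   0.24  0.35]
13.8417
```

View pics/s3.png

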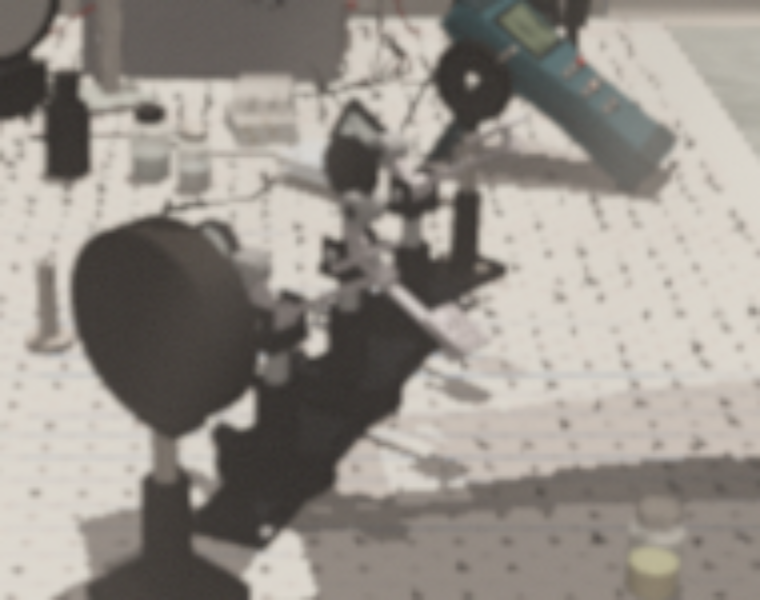

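The round filter has folded back (its blade is at about (215,240), partly behind the absorber) and the shutter is still up at (350,165). Next is the square filter.

```bash
python3 - <<'E'
from h import *
r=press("square");bot.dwell(.5)
bot.servo_line(at("square",-73,290),speed=200)
bot.move_to(at("shutter",-50,290),down(YAW))
c=eyes.read_camera("side");a=c["image"][150:310,250:440]
w=wrist();b=w["image"][60:280,150:550];np.save("w2.npy",cloud(w))
cv2.imwrite("pics/s4.png",np.hstack([cv2.resize(a,(380,400)),cv2.resize(b,(420,400))]))
print(bot.read_clock())
E
```

```text
square force stop False [506.   18.8 120.2] [0.52 0.71 1.81]
18.9417
```

View pics/s4.png

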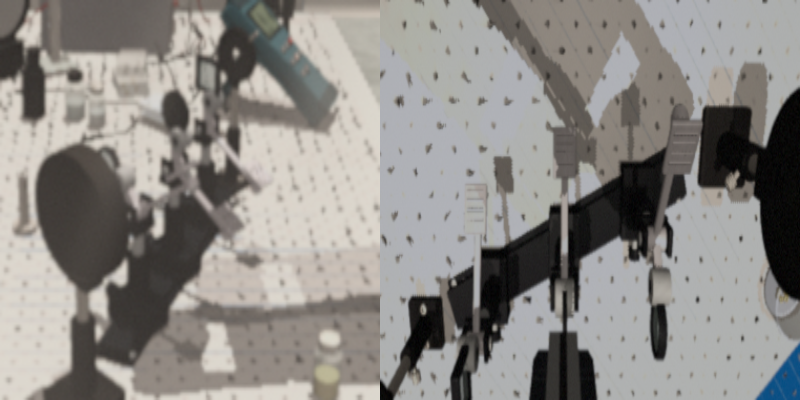

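The square filter stands upright at (207,70) in the left panel. The shutter is still up and the round filter is folded. I'll tip the shutter now, offset a few mm so the thin disc doesn't meet the seam between the fingers.

```bash
python3 - <<'E'
import h
from h import *
h.H["shutter"]=h.H["shutter"]+6*np.array([.707,.707])
tip("shutter")
bot.move_to(at("shutter",-60,300),down(YAW));bot.dwell(.3)
c=eyes.read_camera("side");a=c["image"][150:310,250:440]
w=wrist();b=w["image"][60:280,150:550]
cv2.imwrite("pics/s5.png",np.hstack([cv2.resize(a,(380,400)),cv2.resize(b,(420,400))]))
W=cloud(w).reshape(-1,3);W=W[~np.isnan(W[:,0])]
h.H["shutter"]=h.H["shutter"]-6*np.array([.707,.707])
for n in H:
    for x,z in((-61,170),(-82,87)):
        q=W-np.array([*at(n,x,0)[:2],z]);m=(np.linalg.norm(q[:,:2],axis=1)<6)&(abs(q[:,2])<25)
        print(n,x,z,m.sum(),np.median(W[m,2]) if m.any() else None)
print(bot.read_clock())
E
```

```text
shutter force stop False [612.7  54.8 158.1] [ 0.14 -0.55  0.7 ]
square -61 170 0 None
square -82 87 89 84.79026811855772
shutter -61 170 110 172.39206077655538
shutter -82 87 0 None
round -61 170 127 170.29693440122236
round -82 87 0 None
23.6
```

View pics/s5.png

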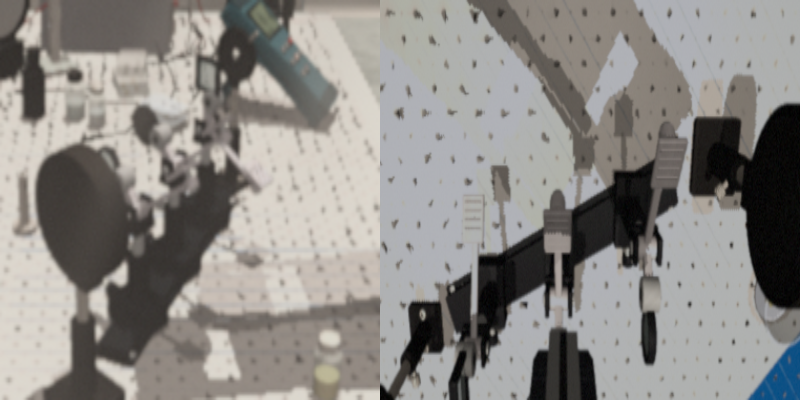

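The shutter disc is folded back (left panel, (150,125)). The square filter is upright at (207,70) and the round filter is folded, and the pad heights agree.

```bash
python3 -c "
from rig import bot
print(bot.finish_job())"
```

```text
the job is handed in; nothing more can be done
None
```

The filter change is done and handed in at about 24 s: shutter raised, round filter tipped out, square filter raised, and shutter reopened, in that order. Camera checks put every blade over at its stop, and no push reached the 5–6 N force stop I had set.

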